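# Clear the product-shoot table into its trays

### The arm

A 7-joint arm with a two-finger parallel gripper is mounted at the origin on the work surface. World frame = base frame: x ahead of the robot, y to its left, z up, the work surface at z = 0. Lengths are in m, angles in degrees, forces in N, time in s.
With the tool pointing down it reaches from about 0.425 to 0.875 m from the base axis. Payload 4.7 kg.
Tool frame: the origin (TCP) lies on the centre line of the jaws, within the pads' length; the fingertips stand 8 mm ahead of it and the grasp point (between the pads) lies 11 mm behind it; z points along the fingers, y is the direction in which the jaws open and shut (so a half turn about z gives the same grasp; the last joint's range is limited). The gripper opens to 87 mm and grips with 3 to 60 N. Pads are 19 mm wide; open, the fingers measure 117 mm over their backs; the gripper's body (75 mm by 190 mm) begins 51 mm behind the grasp point.
Start: joints at [76.725, 18.392, -4.016, 83.108, 1.295, 78.541, -3.26], TCP at [0.158, -0.63, 0.231] pointing down, gripper open.
Joint ranges: [-163.93, 163.93], [-17.29, 119.83], [-79.2, 71.16], [3.27, 140.29], [-89.18, 269.18], [5.43, 117.66], [-154.24, 154.24]. Speed limits (degrees/s): [147.25, 147.25, 180, 180, 180, 180, 180].

### API

Orientations are given as [roll, pitch, yaw] about the fixed x, y, z axes, in that order (R = Rz(yaw) Ry(pitch) Rx(roll)).
In Python, from cell import status, vision, workorder gives the robot as it stands.
- The arm moves only by the tool step_arm, never from a script. Its argument "series" is a list of rows, each an object of numbers: "ax", "ay", "az": the turn, a rotation vector about the world's x, y, z in degrees; "x", "y", "z": the shift along the world's x, y, z in m; "claw": the opening in per cent of the stroke, from 0 (shut) to 100 (fully open). In form: [{"ax": .., "ay": .., "az": .., "x": .., "y": .., "z": .., "claw": ..}, ...]. A call has 1 to 12 rows; each row is the pose to reach, as a shift and turn from the pose commanded when the call began; what a row does not reach only later rows make up. A row lasts 1/10 s, in which the tool goes at most 50 mm and 8.59 degrees, less where a joint would pass 70% of its speed; a pose out of reach is approached as far as the arm can. A call with a gripper value outside its range is refused whole. The fingers move at their own pace and stop on an object; "squeeze" is the grip in N (left out, the last holds). Time passes only in rows, so rows that repeat a pose let the fingers close. It gives the time, the measured TCP pose, the force and the opening at its end, in the units of the state.
- status.get_obs(): the state, without advancing time (a new reading comes with each control period).
- vision.read_camera(name): name is "side" or "top" or "wrist"; returns the picture (400x640x3 uint8, red, green, blue); there is no depth.
- vision.camera_params(name): a dict with "fovy" (degrees; the focal length in pixels is half the picture's height over the tangent of half this angle, whatever the lens; pixels are square), "cx", "cy" (the principal point, pixels), "eye" and "orientation" of the camera in the world; the wrist camera has in their place "tool_from_camera" (4x4, takes a point from camera to tool coordinates, whose origin is the TCP and whose axes are the flange's). Camera axes: x right, y down, z forward; pixel columns grow to the right and rows downward; lengths in m; the calibration is good to about 2 mm. The wrist camera is an equidistant fisheye: a pixel r from the principal point sees the ray r / f radians off the axis. A picture is of the moment at which its call begins: read the wrist's pose just before it. camera_params takes no time and is no camera call.
- workorder.sign_off(): hands the job in, once; it reports no verdict.
The state is a dict: "time_s": time; "qpos": joint angles; "joint_velocities": joint speeds; "effort": joint torques, N m; "tool_pos": TCP position; "tool_rot": TCP orientation; "force": force on the tool from outside, world axes, zero at the start; "wrist_torque": the same for the moment, N m; "grip_width": finger opening in m.
Only numpy, scipy, OpenCV 4.12 (cv2) and the standard library are available. Lean on these libraries where they do the work, as an engineer would, in place of code of your own. Each camera call takes 0.05 s, during which the arm holds its last target.

### The job

The shoot is over: clear the set. Put both gift boxes in the brown cardboard tray, both camera batteries in the yellow tray and the lens in the black-lined aluminium tray, each set down (not dropped) the right way up as it stands now, flat on the tray's floor with nothing stacked or leaning on a rim. Leave the flower basket and the bead dish where they are.

Things in the scene. Friction and masses are not known exactly. Their poses are not given: they have to be found in the camera images.
- carton: brown kraft cardboard tray, where the gift boxes belong: fixed open tray, outside 122 (its x) x 165 (its y) mm, walls 22 mm high and 4 mm thick, floor 4 mm thick, so 114 x 157 mm inside. Origin at the centre of its underside (the inner floor is 4 mm above), x along its short side, y along its long side, z up.
- battery_tray: yellow plastic tray, where the batteries belong: fixed open tray, outside 122 (its x) x 165 (its y) mm, walls 22 mm high and 4 mm thick, floor 4 mm thick, so 114 x 157 mm inside. Origin at the centre of its underside (the inner floor is 4 mm above), x along its short side, y along its long side, z up.
- lens_tray: bare aluminium tray with a black rubber-lined floor, where the lens belongs: fixed open tray, outside 122 (its x) x 165 (its y) mm, walls 22 mm high and 4 mm thick, floor 4 mm thick, so 114 x 157 mm inside. Origin at the centre of its underside (the inner floor is 4 mm above), x along its short side, y along its long side, z up.
- green_box: green with white daisies on top and a white band; small rigid gift box, 58 (its x) x 42 (its y) x 36 (height) mm, about 90 g. Origin at the centre of its underside, z up.
- yellow_box: yellow with red daisies on top and a red band; small rigid gift box, 58 (its x) x 42 (its y) x 36 (height) mm, about 90 g. Origin at the centre of its underside, z up.
- capped_battery: black camera battery with an orange protective cap over one end (+x); rigid block 56 (its x) x 38 (its y) x 40 (height) mm, about 160 g, lying on the table. Origin at the centre of its underside, z up.
- bare_battery: black camera battery without a cap, four brass contacts on top near one end (+x); rigid block 56 (its x) x 38 (its y) x 40 (height) mm, about 160 g, lying on the table. Origin at the centre of its underside, z up.
- lens: camera lens standing upright on the table: dark cylinder 54 mm in diameter, 42 mm high, bluish glass on top, thin red ring, about 180 g. Origin at the centre of its underside, z up.
- basket: bystander, leave alone: bamboo basket of flowers, 120 (x) x 170 (y) mm, 70 mm high with a hoop handle up to 145 mm. Loose. Origin at the centre of its underside.
- dish: bystander, leave alone: round terracotta dish of wooden beads, 104 mm across, 32 mm high. Loose. Origin at the centre of its underside.

How it is judged (in metres and radians):
At the end, for the whole second after the job is handed in: Boxes in the cardboard tray, batteries in the yellow, lens in the aluminium one: origin within 45 mm (tray x) and 66 mm (tray y) of the tray's centre, underside at most 10 mm above the tray's underside (floor: 4 mm), upright within 0.12 rad, released, slower than 0.02 m/s (x of green_box in the frame of carton between -0.045 and 0.045 m and y of green_box in the frame of carton between -0.066 and 0.066 m and z of green_box in the frame of carton between -0.002 and 0.01 m and angle between each of green_box, yellow_box, capped_battery, bare_battery, lens's own z axis and vertical below 0.12 rad and linear speed of each of green_box, yellow_box, capped_battery, bare_battery, lens below 0.02 m/s and x of yellow_box in the frame of carton between -0.045 and 0.045 m and y of yellow_box in the frame of carton between -0.066 and 0.066 m and z of yellow_box in the frame of carton between -0.002 and 0.01 m and x of capped_battery in the frame of battery_tray between -0.045 and 0.045 m and y of capped_battery in the frame of battery_tray between -0.066 and 0.066 m and z of capped_battery in the frame of battery_tray between -0.002 and 0.01 m and x of bare_battery in the frame of battery_tray between -0.045 and 0.045 m and y of bare_battery in the frame of battery_tray between -0.066 and 0.066 m and z of bare_battery in the frame of battery_tray between -0.002 and 0.01 m and x of lens in the frame of lens_tray between -0.045 and 0.045 m and y of lens in the frame of lens_tray between -0.066 and 0.066 m and z of lens in the frame of lens_tray between -0.002 and 0.01 m); the robot touches nothing.
It fails at once if a thing is dropped or thrown: it falls freely faster than 0.7 m/s (about 25 mm of fall) ((contact force between green_box and anything else below 0.05 N and linear speed of green_box above 0.7 m/s) or (contact force between yellow_box and anything else below 0.05 N and linear speed of yellow_box above 0.7 m/s) or (contact force between capped_battery and anything else below 0.05 N and linear speed of capped_battery above 0.7 m/s) or (contact force between bare_battery and anything else below 0.05 N and linear speed of bare_battery above 0.7 m/s) or (contact force between lens and anything else below 0.05 N and linear speed of lens above 0.7 m/s)).
It fails at once if the basket is disturbed (moved more than 25 mm) (distance of basket from where it was at the start of the episode above 0.025 m).
It fails at once if the dish is disturbed (moved more than 25 mm) (distance of dish from where it was at the start of the episode above 0.025 m).
It also fails if it takes over 128 s, if anything falls off the work surface, if the arm or the gripper's body presses on something with over 40 N, if the wrist force passes 120 N, or if a joint passes its speed limit or range.

## Working session

There is one attempt and no reset: what is moved stays moved. The work goes in short steps, Python scripts to look and compute and a tool call to move; the robot and the scene stay as the last step left them, time stands still between calls to the robot, and variables do not carry over. Pictures are saved under pics/ and viewed, and the job is handed in when it is done.

Besides the shell and the picture viewer there is one more tool, called after "Request:" as name([rows], argument=value, ...), one row to a line, values as JSON. step_arm: Moves the arm, as the interface text tells. Its arguments: {"type":"object","properties":{"series":{"type":"array"},"squeeze":{"type":"number"}},"required":["series"]}

```bash
ls; mkdir -p pics; python3 - <<'E'
from cell import status, vision, workorder
import cv2
print(status.get_obs())
for n in ("side","top","wrist"):
    print(n, vision.camera_params(n))
for n in ("side","top","wrist"):
    cv2.imwrite(f"pics/{n}0.png", vision.read_camera(n)[:,:,::-1])
E
```

```text
pics
{'time_s': 0.0, 'qpos': array([76.72521513, 18.43913032, -4.01490631, 83.17617734,  1.29649197,
       78.54097548, -3.26043567]), 'joint_velocities': array([-0.00156957, -0.06775907, -0.05234241,  0.01141409, -0.00201891,
        0.0960588 , -0.12088298]), 'effort': array([ 7.38175856e-06, -4.91300368e+01, -4.04548701e-01, -3.12524021e+01,
       -6.41582161e-02,  4.39174077e-02,  1.63275818e-04]), 'tool_pos': array([ 0.15796036, -0.62994733,  0.22944946]), 'tool_rot': array([-1.79889043e+02,  7.49758534e-03,  1.40838389e+01]), 'force': array([ 0.49270829, -0.83450029, -0.50528351]), 'wrist_torque': array([-0.04620389, -0.01946285,  0.02482434]), 'grip_width': 0.08717362775777242}
side {'fovy': 43.206699710563385, 'cx': 322.5162829657964, 'cy': 198.3156896523231, 'eye': array([-0.06820278,  0.96904449,  1.13827974]), 'orientation': array([-133.80420461,   -0.8041452 , -150.24715617])}
top {'fovy': 46.82475915616975, 'cx': 320.083754257309, 'cy': 199.09861509023702, 'eye': array([ 0.30314288, -0.01108653,  1.56762663]), 'orientation': array([-1.72001903e+02, -8.98614091e-02, -9.01690664e+01])}
wrist {'fovy': 65.70646984690485, 'cx': 325.02750563702307, 'cy': 201.27771377457913, 'tool_from_camera': array([[ 3.35103602e-04, -9.68385013e-01, -2.49460126e-01,
         6.75115697e-02],
       [ 9.99999554e-01,  1.04204467e-04,  9.38800968e-04,
        -1.11388809e-03],
       [-8.83125929e-04, -2.49460329e-01,  9.68384616e-01,
        -1.54709097e-01],
       [ 0.00000000e+00,  0.00000000e+00,  0.00000000e+00,
         1.00000000e+00]])}
```

View pics/top0.png

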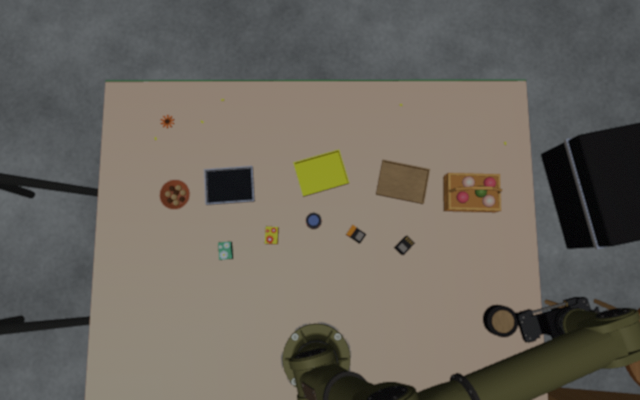

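View pics/side0.png

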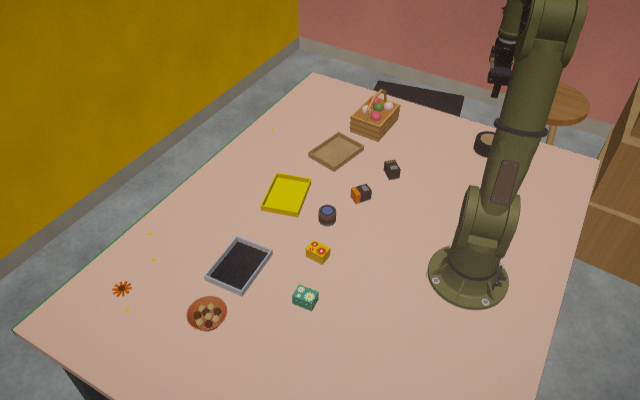

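View pics/wrist0.png

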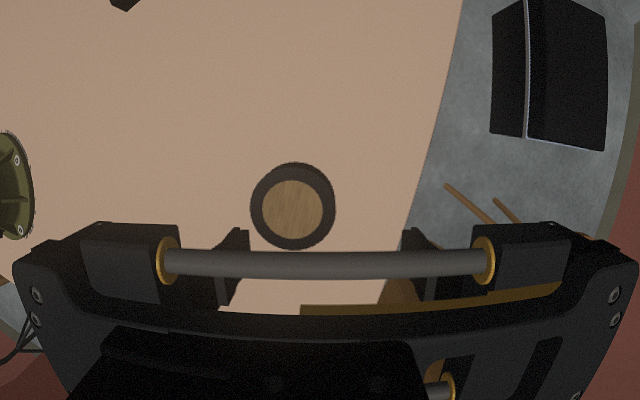

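The top view shows the dish (174,194), lens tray (230,185), yellow tray (321,173), carton (402,181), basket (472,192), green box (225,250), yellow box (272,235), lens (313,220), capped battery (356,234) and bare battery (404,245). A cup stands on the table near the gripper, at (501,320).

```bash
cat > h.py <<'E'
import numpy as np, cv2
from scipy.spatial.transform import Rotation as R
from cell import status, vision
def ray(name,uv,obs=None,p=None):
    p=p or vision.camera_params(name); f=200/np.tan(np.radians(p['fovy']/2))
    uv=np.atleast_2d(np.array(uv,float)); d=(uv-[p['cx'],p['cy']])/f
    if name=='wrist':
        T=np.array(p['tool_from_camera']); r=np.linalg.norm(d,axis=1)+1e-12
        v=np.c_[d*(np.sin(r)/r)[:,None],np.cos(r)]
        Rt=R.from_euler('xyz',obs['tool_rot'],degrees=True).as_matrix()
        return Rt@T[:3,3]+obs['tool_pos'], v@(Rt@T[:3,:3]).T
    v=np.c_[d,np.ones(len(d))]
    return np.array(p['eye']), v@R.from_euler('xyz',p['orientation'],degrees=True).as_matrix().T
def onplane(name,uv,z,obs=None):
    e,v=ray(name,uv,obs); return e+v*((z-e[2])/v[:,2])[:,None]
E
python3 - <<'E'
from h import *
im=cv2.imread('pics/top0.png')
c=im[140:280,140:520]
cv2.imwrite('pics/top0c.png',cv2.resize(c,None,fx=2.1,fy=2.1,interpolation=cv2.INTER_CUBIC))
for n,uv,z in [('dish',(174,194),.03),('lens_tray',(230,185),.004),('yt',(321,173),.004),('carton',(402,181),.004),('basket',(472,192),.07),('green',(225,250),.036),('yellow',(272,235),.036),('lens',(313,220),.042),('capb',(356,234),.04),('bareb',(404,245),.04),('cup',(501,320),.05)]:
    q=onplane('top',uv,z)[0]; print(n,q.round(3),np.hypot(*q[:2]).round(3))
for n,uv,z in [('lens',(327,211),.042),('green',(306,293),.036)]:
    print(n,onplane('side',uv,z)[0].round(3))
E
```

```text
dish [0.538 0.477 0.03 ] 0.719
lens_tray [0.573 0.295 0.004] 0.644
yt [ 0.614 -0.018  0.004] 0.614
carton [ 0.585 -0.296  0.004] 0.656
basket [ 0.536 -0.513  0.07 ] 0.742
green [0.35  0.3   0.036] 0.461
yellow [0.399 0.145 0.036] 0.424
lens [0.448 0.01  0.042] 0.448
capb [ 0.401 -0.132  0.04 ] 0.422
bareb [ 0.364 -0.29   0.04 ] 0.466
cup [ 0.124 -0.592  0.05 ] 0.605
lens [0.446 0.011 0.042]
green [0.347 0.299 0.036]
```

View pics/top0c.png

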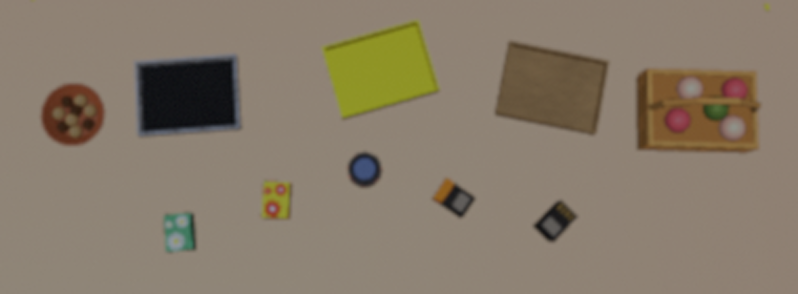

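Request:
step_arm([
  {"x": 0.27, "y": 0.34, "z": 0.02},
  {"x": 0.27, "y": 0.34, "z": 0.02},
  {"x": 0.27, "y": 0.34, "z": 0.02},
  {"x": 0.27, "y": 0.34, "z": 0.02},
  {"x": 0.27, "y": 0.34, "z": 0.02},
  {"x": 0.27, "y": 0.34, "z": 0.02},
  {"x": 0.27, "y": 0.34, "z": 0.02},
  {"x": 0.27, "y": 0.34, "z": 0.02},
  {"x": 0.27, "y": 0.34, "z": 0.02},
  {"x": 0.27, "y": 0.34, "z": 0.02},
  {"x": 0.27, "y": 0.34, "z": 0.02},
])

```text
invalid input
```

```bash
python3 - <<'E'
from h import *
import pickle
o=status.get_obs(); im=vision.read_camera('wrist'); print(o['tool_pos'],o['tool_rot'],o['qpos'])
cv2.imwrite('pics/w1.png',im[:,:,::-1]); pickle.dump(o,open('pics/w1.pkl','wb'))
E
```

```text
[ 0.15799636 -0.63008935  0.22970664] [-1.79916048e+02  4.21992742e-03  1.40818668e+01] [76.72712448 18.42991402 -4.0151709  83.15874699  1.29405752 78.54045247
 -3.259873  ]
```

View pics/w1.png

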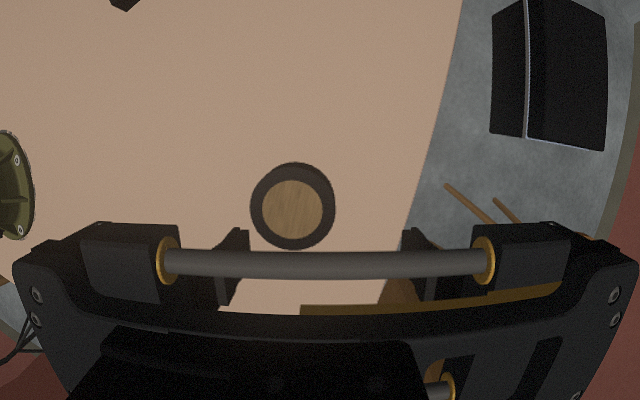

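The picture is unchanged and the call was refused, so every row probably needs all of its fields.

Request:
step_arm([
  {"ax": 0, "ay": 0, "az": 0, "x": 0.27, "y": 0.34, "z": 0.02, "claw": 100},
  {"ax": 0, "ay": 0, "az": 0, "x": 0.27, "y": 0.34, "z": 0.02, "claw": 100},
  {"ax": 0, "ay": 0, "az": 0, "x": 0.27, "y": 0.34, "z": 0.02, "claw": 100},
  {"ax": 0, "ay": 0, "az": 0, "x": 0.27, "y": 0.34, "z": 0.02, "claw": 100},
  {"ax": 0, "ay": 0, "az": 0, "x": 0.27, "y": 0.34, "z": 0.02, "claw": 100},
  {"ax": 0, "ay": 0, "az": 0, "x": 0.27, "y": 0.34, "z": 0.02, "claw": 100},
  {"ax": 0, "ay": 0, "az": 0, "x": 0.27, "y": 0.34, "z": 0.02, "claw": 100},
  {"ax": 0, "ay": 0, "az": 0, "x": 0.27, "y": 0.34, "z": 0.02, "claw": 100},
  {"ax": 0, "ay": 0, "az": 0, "x": 0.27, "y": 0.34, "z": 0.02, "claw": 100},
  {"ax": 0, "ay": 0, "az": 0, "x": 0.27, "y": 0.34, "z": 0.02, "claw": 100},
  {"ax": 0, "ay": 0, "az": 0, "x": 0.27, "y": 0.34, "z": 0.02, "claw": 100},
])

```text
time_s: 1.3
tool_pos: [0.4284, -0.2899, 0.2506]
tool_rot: [180.0, 0.0, 14.2]
force: [0.2, 0.6, 0.0]
grip_width: 0.0871
```

```bash
cat > snap.py <<'E'
from h import *
import pickle,sys
n=sys.argv[1]
o=status.get_obs(); im=vision.read_camera('wrist'); print(round(o['time_s'],2),o['tool_pos'].round(4),o['tool_rot'].round(2),o['qpos'].round(1),o['grip_width'].round(4),o['force'].round(1))
cv2.imwrite(f'pics/{n}.png',im[:,:,::-1]); pickle.dump(o,open(f'pics/{n}.pkl','wb'))
E
python3 snap.py w2
```

```text
Traceback (most recent call last):
  File "snap.py", line 4, in <module>
    o=status.get_obs(); im=vision.read_camera('wrist'); print(round(o['time_s'],2),o['tool_pos'].round(4),o['tool_rot'].round(2),o['qpos'].round(1),o['grip_width'].round(4),o['force'].round(1))
                                                                                                                                                    ^^^^^^^^^^^^^^^^^^^^^
AttributeError: 'float' object has no attribute 'round'
```

```bash
sed -i "s/o\['grip_width'\].round(4)/round(o['grip_width'],4)/" snap.py
python3 snap.py w2
```

```text
1.35 [ 0.4276 -0.2911  0.2504] [1.7998e+02 5.0000e-02 1.4060e+01] [ 52.8   2.7 -22.2  99.4   1.1  78.2 -45.5] 0.0869 [0.6 0.4 0.4]
```

View pics/w2.png

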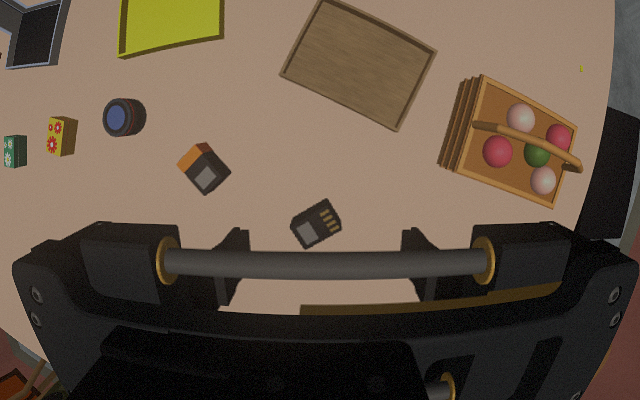

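The wrist view shows the bare battery at (316,222), capped battery (204,168), lens (124,117), carton (358,65) and part of the yellow tray (170,25). I'll enlarge it to get the corners.

```bash
python3 - <<'E'
from h import *
im=cv2.imread('pics/w2.png')
a=cv2.resize(im[190:255,275:355],None,fx=8,fy=8,interpolation=cv2.INTER_CUBIC)
cv2.imwrite('pics/w2a.png',a)
b=cv2.resize(im[135:200,165:245],None,fx=8,fy=8,interpolation=cv2.INTER_CUBIC)
cv2.imwrite('pics/w2b.png',b)
E
```

```text
(no output)
```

View pics/w2a.png

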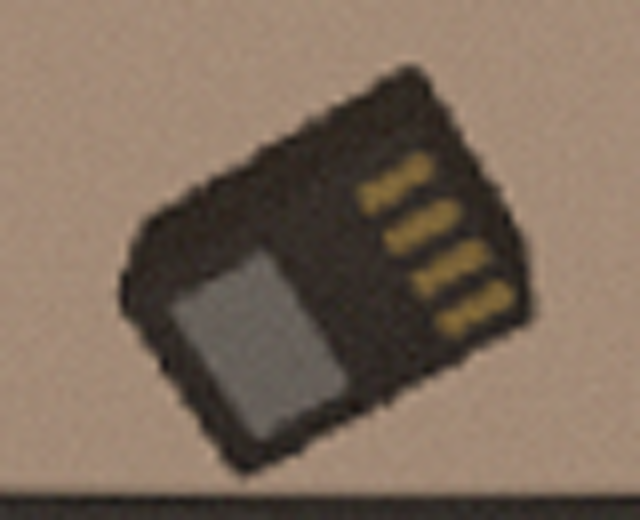

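View pics/w2b.png

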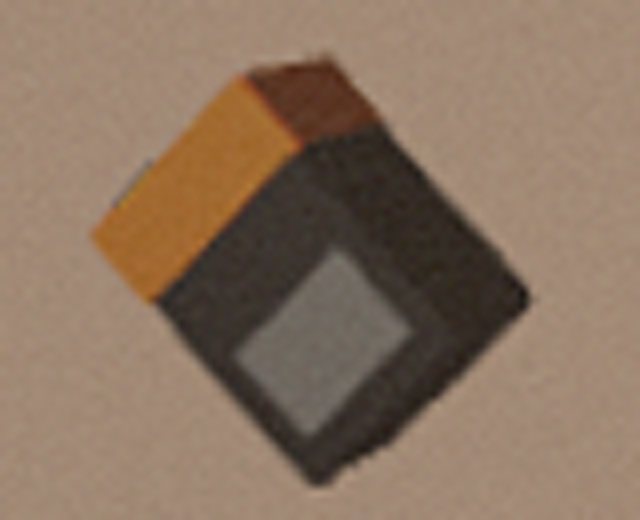

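```bash
python3 - <<'E'
from h import *
import pickle
o=pickle.load(open('pics/w2.pkl','rb'))
def rep(n,off,pts,z):
    p=np.array(pts)/8+off-0.4375; q=onplane('wrist',p,z,o)[:,:2]
    print(n,q.round(4).tolist(),[round(float(np.linalg.norm(q[i]-q[(i+1)%len(q)]))*1000,1) for i in range(len(q))])
    return q
off=np.array([275,190])
q=rep('bare L,B,R',off,[(122,300),(243,475),(532,322)],.04); d=q[2]-q[1]; print('ctr',(q[0]+q[2])/2,np.degrees(np.arctan2(d[1],d[0])))
q=rep('bare base',off,[(148,218),(413,65),(528,240)],.0); d=q[1]-q[0]; print('ctr',(q[0]+q[2])/2,np.degrees(np.arctan2(d[1],d[0])))
off=np.array([165,135])
q=rep('cap top L,T,(apex),B',off,[(92,236),(246,75),(318,487)],.04);d=q[0]-q[2];print('ctr',(q[1]+q[2])/2,np.degrees(np.arctan2(d[1],d[0])))
q=rep('cap base',off,[(325,57),(530,300)],.0);d=q[0]-q[1];print(np.degrees(np.arctan2(d[1],d[0])))
# carton mask: inner rim
for uv in [(437,50),(397,131),(280,75)]: print('carton', onplane('wrist',uv,.022,o)[0,:2].round(4))
E
```

```text
bare L,B,R [[0.3584, -0.2623], [0.3341, -0.2874], [0.3705, -0.3254]] [34.9, 52.7, 64.3]
ctr [ 0.3644494  -0.29385937] -46.23740437398345
bare base [[0.3594, -0.2623], [0.3966, -0.2998], [0.3714, -0.3266]] [52.9, 36.7, 65.4]
ctr [ 0.36539226 -0.29442225] -45.20355828746367
cap top L,T,(apex),B [[0.4029, -0.0995], [0.4337, -0.1223], [0.3715, -0.1457]] [38.4, 66.5, 55.8]
ctr [ 0.40261801 -0.13399345] 55.83515228358189
cap base [[0.4333, -0.12], [0.4001, -0.1649]] [55.8, 55.8]
53.58025810346655
carton [ 0.6254 -0.3884]
carton [ 0.5067 -0.3633]
carton [ 0.5386 -0.2057]
```

```bash
python3 - <<'E'
from h import *
im=cv2.imread('pics/top0.png'); hsv=cv2.cvtColor(im,cv2.COLOR_BGR2HSV)
H,S,V=[hsv[:,:,i].astype(int) for i in range(3)]
def big(m,box,z,n):
    mm=np.zeros(m.shape,np.uint8); x0,y0,x1,y1=box; mm[y0:y1,x0:x1]=m[y0:y1,x0:x1]*255
    mm=cv2.morphologyEx(mm,cv2.MORPH_CLOSE,np.ones((3,3)))
    c=max(cv2.findContours(mm,cv2.RETR_EXTERNAL,cv2.CHAIN_APPROX_NONE)[0],key=cv2.contourArea)
    p=onplane('top',c[:,0,:],z)[:,:2].astype(np.float32)
    r=cv2.minAreaRect(p*1000); print(n,np.round(r[0],1),np.round(r[1],1),round(r[2],1))
big((H>22)&(H<38)&(S>150),(290,140,355,200),.022,'ytray')
tab=im[300,200].astype(int); print(tab, im[185,230],im[170,207])
d=np.abs(im.astype(int)-tab).sum(2)
big((V<75)|(H>95)&(S>25),(195,155,265,215),.022,'ltray')
big((H>35)&(H<95)&(S>60),(210,235,240,265),.036,'green')
big((S>130)&((H<40)|(H>170)),(258,220,288,250),.036,'yellow')
big((V<90),(300,208,328,234),.042,'lens')
for nm,uv in [('bead',(174,194))]: pass
E
```

```text
ytray [612.2 -16.6] [118.8 159. ] 16.2
[120 134 143] [22 18 18] [93 86 84]
ltray [568.5 294.8] [115.4 160.5] 4.2
green [349.7 299.8] [53.2 39.6] 1.4
yellow [398.8 148.7] [40.  52.9] 89.8
lens [446.    9.6] [46.4 49.9] 89.8
```

Request:
step_arm([
  {"ax": 0, "ay": 0, "az": 120, "x": -0.063, "y": -0.003, "z": -0.17, "claw": 100},
  {"ax": 0, "ay": 0, "az": 120, "x": -0.063, "y": -0.003, "z": -0.17, "claw": 100},
  {"ax": 0, "ay": 0, "az": 120, "x": -0.063, "y": -0.003, "z": -0.17, "claw": 100},
  {"ax": 0, "ay": 0, "az": 120, "x": -0.063, "y": -0.003, "z": -0.17, "claw": 100},
  {"ax": 0, "ay": 0, "az": 120, "x": -0.063, "y": -0.003, "z": -0.17, "claw": 100},
  {"ax": 0, "ay": 0, "az": 120, "x": -0.063, "y": -0.003, "z": -0.17, "claw": 100},
  {"ax": 0, "ay": 0, "az": 120, "x": -0.063, "y": -0.003, "z": -0.17, "claw": 100},
  {"ax": 0, "ay": 0, "az": 120, "x": -0.063, "y": -0.003, "z": -0.17, "claw": 100},
  {"ax": 0, "ay": 0, "az": 120, "x": -0.063, "y": -0.003, "z": -0.17, "claw": 100},
  {"ax": 0, "ay": 0, "az": 120, "x": -0.063, "y": -0.003, "z": -0.17, "claw": 100},
  {"ax": 0, "ay": 0, "az": 120, "x": -0.063, "y": -0.003, "z": -0.17, "claw": 100},
  {"ax": 0, "ay": 0, "az": 120, "x": -0.063, "y": -0.003, "z": -0.17, "claw": 100},
], squeeze=25)

```text
time_s: 2.6
tool_pos: [0.3638, -0.295, 0.0804]
tool_rot: [-180.0, -0.0, 117.4]
force: [0.2, -0.1, 0.3]
grip_width: 0.0867
```

Request:
step_arm([
  {"ax": 0, "ay": 0, "az": 17, "x": 0, "y": 0, "z": 0, "claw": 100},
  {"ax": 0, "ay": 0, "az": 17, "x": 0, "y": 0, "z": 0, "claw": 100},
  {"ax": 0, "ay": 0, "az": 17, "x": 0, "y": 0, "z": 0, "claw": 100},
])

```text
time_s: 2.9
tool_pos: [0.364, -0.2948, 0.0804]
tool_rot: [-180.0, -0.0, 134.1]
force: [0.3, 0.0, 0.3]
grip_width: 0.0871
```

```bash
python3 snap.py w3
```

```text
2.9 [ 0.364  -0.2948  0.0804] [-1.7999e+02 -1.0000e-02  1.3406e+02] [ 60.6   5.5 -25.7 117.3   2.8  57.8  77.5] 0.0871 [0.3 0.  0.3]
```

View pics/w3.png

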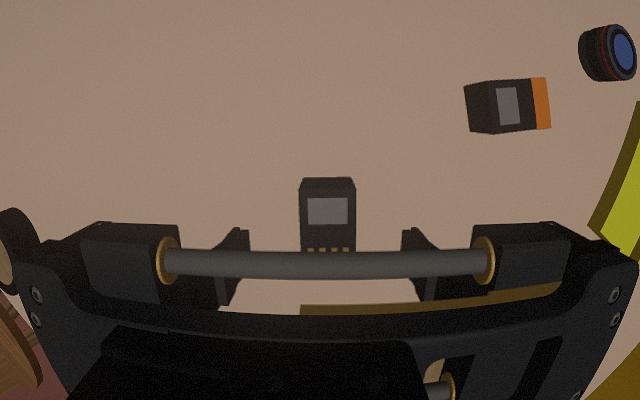

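The battery is square to the jaws and centred: column 327, with the fingers at 240 and 412. Next I descend and grip.

Request:
step_arm([
  {"ax": 0, "ay": 0, "az": 0, "x": 0.001, "y": 0, "z": -0.04, "claw": 100},
  {"ax": 0, "ay": 0, "az": 0, "x": 0.001, "y": 0, "z": -0.066, "claw": 100},
  {"ax": 0, "ay": 0, "az": 0, "x": 0.001, "y": 0, "z": -0.066, "claw": 100},
  {"ax": 0, "ay": 0, "az": 0, "x": 0.001, "y": 0, "z": -0.066, "claw": 30},
  {"ax": 0, "ay": 0, "az": 0, "x": 0.001, "y": 0, "z": -0.066, "claw": 30},
  {"ax": 0, "ay": 0, "az": 0, "x": 0.001, "y": 0, "z": -0.066, "claw": 30},
  {"ax": 0, "ay": 0, "az": 0, "x": 0.001, "y": 0, "z": -0.066, "claw": 30},
  {"ax": 0, "ay": 0, "az": 0, "x": 0.001, "y": 0, "z": -0.066, "claw": 30},
], squeeze=25)

```text
time_s: 3.75
tool_pos: [0.3665, -0.2938, 0.0153]
tool_rot: [-180.0, 0.1, 134.2]
force: [-0.2, 0.4, -0.6]
grip_width: 0.0547
```

Request:
step_arm([
  {"ax": 0, "ay": 0, "az": 0, "x": 0, "y": 0, "z": 0, "claw": 20},
  {"ax": 0, "ay": 0, "az": 0, "x": 0, "y": 0, "z": 0, "claw": 20},
  {"ax": 0, "ay": 0, "az": 0, "x": 0, "y": 0, "z": 0, "claw": 20},
  {"ax": 0, "ay": 0, "az": 0, "x": 0, "y": 0, "z": 0, "claw": 20},
  {"ax": 0, "ay": 0, "az": 0, "x": 0, "y": 0, "z": 0, "claw": 20},
], squeeze=25)

```text
time_s: 4.25
tool_pos: [0.366, -0.2936, 0.0147]
tool_rot: [-180.0, -0.0, 134.2]
force: [-1.4, -0.6, 2.1]
grip_width: 0.0382
```

Request:
step_arm([
  {"ax": 0, "ay": 0, "az": 0, "x": 0, "y": 0, "z": 0.02, "claw": 20},
  {"ax": 0, "ay": 0, "az": 0, "x": 0, "y": 0, "z": 0.06, "claw": 20},
  {"ax": 0, "ay": 0, "az": -28, "x": 0.04, "y": 0.04, "z": 0.08, "claw": 20},
  {"ax": 0, "ay": 0, "az": -28, "x": 0.256, "y": 0.24, "z": 0.08, "claw": 20},
  {"ax": 0, "ay": 0, "az": -28, "x": 0.256, "y": 0.24, "z": 0.08, "claw": 20},
  {"ax": 0, "ay": 0, "az": -28, "x": 0.256, "y": 0.24, "z": 0.08, "claw": 20},
  {"ax": 0, "ay": 0, "az": -28, "x": 0.256, "y": 0.24, "z": 0.08, "claw": 20},
  {"ax": 0, "ay": 0, "az": -28, "x": 0.256, "y": 0.24, "z": 0.08, "claw": 20},
  {"ax": 0, "ay": 0, "az": -28, "x": 0.256, "y": 0.24, "z": 0.08, "claw": 20},
  {"ax": 0, "ay": 0, "az": -28, "x": 0.256, "y": 0.24, "z": 0.08, "claw": 20},
  {"ax": 0, "ay": 0, "az": -28, "x": 0.256, "y": 0.24, "z": 0.08, "claw": 20},
  {"ax": 0, "ay": 0, "az": -28, "x": 0.256, "y": 0.24, "z": 0.08, "claw": 20},
])

```text
time_s: 5.45
tool_pos: [0.6215, -0.0529, 0.0934]
tool_rot: [-179.9, -0.1, 106.3]
force: [-0.2, -0.6, -2.1]
grip_width: 0.0376
```

```bash
python3 snap.py w4
```

```text
5.45 [ 0.6215 -0.0529  0.0934] [-1.7989e+02 -6.0000e-02  1.0630e+02] [ 29.6  24.7 -34.1  95.   14.9  65.    7.9] 0.0376 [-0.2 -0.6 -2.1]
```

View pics/w4.png

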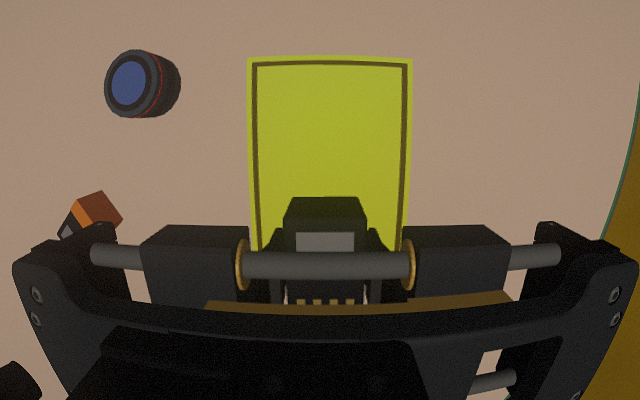

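```bash
cat > pt.py <<'E'
from h import *
import pickle,sys
o=pickle.load(open(f'pics/{sys.argv[1]}.pkl','rb')); z=float(sys.argv[2])
for a in sys.argv[3:]:
    print(a,onplane('wrist',[float(x) for x in a.split(',')],z,o)[0,:2].round(4))
E
python3 pt.py w4 .022 247,58 412,57; python3 pt.py w4 .042 109,84
python3 -c "
import numpy as np
c=np.array([.612,-.017]);t=np.radians(16.2);R=np.array([[np.cos(t),-np.sin(t)],[np.sin(t),np.cos(t)]])
print(c+R@[-.061,.0825],c+R@[.061,.0825], (np.array([.6215,-.0529])-c)@R)"
```

```text
247,58 [0.5324 0.0455]
412,57 [0.6489 0.081 ]
109,84 [0.4275 0.0056]
[0.53040532 0.04520577] [0.64756115 0.07924269] [-0.00089299 -0.03712496]
```

Request:
step_arm([
  {"ax": 0, "ay": 0, "az": 0, "x": 0, "y": 0, "z": -0.04, "claw": 20},
  {"ax": 0, "ay": 0, "az": 0, "x": 0, "y": 0, "z": -0.065, "claw": 20},
  {"ax": 0, "ay": 0, "az": 0, "x": 0, "y": 0, "z": -0.072, "claw": 20},
  {"ax": 0, "ay": 0, "az": 0, "x": 0, "y": 0, "z": -0.0755, "claw": 20},
  {"ax": 0, "ay": 0, "az": 0, "x": 0, "y": 0, "z": -0.0755, "claw": 20},
  {"ax": 0, "ay": 0, "az": 0, "x": 0, "y": 0, "z": -0.0755, "claw": 20},
])

```text
time_s: 6.1
tool_pos: [0.6234, -0.0538, 0.0206]
tool_rot: [179.8, 0.1, 106.2]
force: [0.2, 0.4, -2.3]
grip_width: 0.0382
```

Request:
step_arm([
  {"ax": 0, "ay": 0, "az": 0, "x": 0, "y": 0, "z": -0.0015, "claw": 20},
  {"ax": 0, "ay": 0, "az": 0, "x": 0, "y": 0, "z": -0.0015, "claw": 20},
  {"ax": 0, "ay": 0, "az": 0, "x": 0, "y": 0, "z": -0.0015, "claw": 60},
  {"ax": 0, "ay": 0, "az": 0, "x": 0, "y": 0, "z": -0.0015, "claw": 60},
  {"ax": 0, "ay": 0, "az": 0, "x": 0, "y": 0, "z": -0.0015, "claw": 60},
  {"ax": 0, "ay": 0, "az": 0, "x": 0, "y": 0, "z": -0.0015, "claw": 60},
])

```text
time_s: 6.7
tool_pos: [0.6221, -0.0534, 0.0175]
tool_rot: [-180.0, -0.0, 106.2]
force: [1.1, -0.6, -0.2]
grip_width: 0.0511
```

Request:
step_arm([
  {"ax": 0, "ay": 0, "az": 0, "x": 0, "y": 0, "z": 0.03, "claw": 60},
  {"ax": 0, "ay": 0, "az": 0, "x": 0, "y": 0, "z": 0.075, "claw": 80},
  {"ax": 0, "ay": 0, "az": -51, "x": -0.218, "y": -0.081, "z": 0.075, "claw": 100},
  {"ax": 0, "ay": 0, "az": -51, "x": -0.218, "y": -0.081, "z": 0.075, "claw": 100},
  {"ax": 0, "ay": 0, "az": -51, "x": -0.218, "y": -0.081, "z": 0.075, "claw": 100},
  {"ax": 0, "ay": 0, "az": -51, "x": -0.218, "y": -0.081, "z": 0.075, "claw": 100},
  {"ax": 0, "ay": 0, "az": -51, "x": -0.218, "y": -0.081, "z": 0.075, "claw": 100},
  {"ax": 0, "ay": 0, "az": -51, "x": -0.218, "y": -0.081, "z": 0.075, "claw": 100},
  {"ax": 0, "ay": 0, "az": -51, "x": -0.218, "y": -0.081, "z": 0.075, "claw": 100},
  {"ax": 0, "ay": 0, "az": -51, "x": -0.218, "y": -0.081, "z": 0.075, "claw": 100},
])

```text
time_s: 7.7
tool_pos: [0.4048, -0.1343, 0.0929]
tool_rot: [179.9, -0.0, 55.4]
force: [-0.6, -0.4, -0.2]
grip_width: 0.0873
```

```bash
python3 snap.py w5
```

```text
7.7 [ 0.4048 -0.1343  0.0929] [ 1.7995e+02 -2.0000e-02  5.5440e+01] [ 43.4  -1.  -28.2 121.8  -0.6  59.  -19. ] 0.0873 [-0.6 -0.4 -0.2]
```

View pics/w5.png

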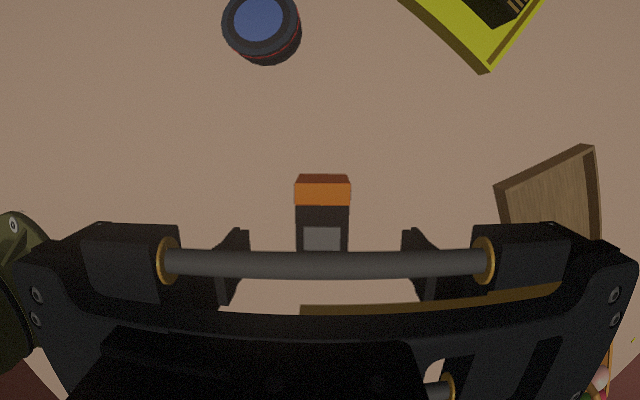

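Request:
step_arm([
  {"ax": 0, "ay": 0, "az": 0, "x": -0.001, "y": 0.001, "z": -0.04, "claw": 100},
  {"ax": 0, "ay": 0, "az": 0, "x": -0.001, "y": 0.001, "z": -0.07, "claw": 100},
  {"ax": 0, "ay": 0, "az": 0, "x": -0.001, "y": 0.001, "z": -0.079, "claw": 100},
  {"ax": 0, "ay": 0, "az": 0, "x": -0.001, "y": 0.001, "z": -0.079, "claw": 20},
  {"ax": 0, "ay": 0, "az": 0, "x": -0.001, "y": 0.001, "z": -0.079, "claw": 20},
  {"ax": 0, "ay": 0, "az": 0, "x": -0.001, "y": 0.001, "z": -0.079, "claw": 20},
  {"ax": 0, "ay": 0, "az": 0, "x": -0.001, "y": 0.001, "z": -0.079, "claw": 20},
  {"ax": 0, "ay": 0, "az": 0, "x": -0.001, "y": 0.001, "z": -0.079, "claw": 20},
  {"ax": 0, "ay": 0, "az": 0, "x": -0.001, "y": 0.001, "z": -0.079, "claw": 20},
  {"ax": 0, "ay": 0, "az": 0, "x": -0.001, "y": 0.001, "z": -0.079, "claw": 20},
  {"ax": 0, "ay": 0, "az": 0, "x": -0.001, "y": 0.001, "z": -0.079, "claw": 20},
  {"ax": 0, "ay": 0, "az": 0, "x": -0.001, "y": 0.001, "z": -0.079, "claw": 20},
], squeeze=25)

```text
time_s: 8.95
tool_pos: [0.4031, -0.1335, 0.0138]
tool_rot: [-180.0, 0.0, 55.2]
force: [-0.8, 1.5, 3.8]
grip_width: 0.0377
```

Request:
step_arm([
  {"ax": 0, "ay": 0, "az": 0, "x": 0, "y": 0, "z": 0.02, "claw": 20},
  {"ax": 0, "ay": 0, "az": 0, "x": 0, "y": 0, "z": 0.06, "claw": 20},
  {"ax": 0, "ay": 0, "az": 51, "x": 0.03, "y": 0.02, "z": 0.08, "claw": 20},
  {"ax": 0, "ay": 0, "az": 51, "x": 0.198, "y": 0.153, "z": 0.08, "claw": 20},
  {"ax": 0, "ay": 0, "az": 51, "x": 0.198, "y": 0.153, "z": 0.08, "claw": 20},
  {"ax": 0, "ay": 0, "az": 51, "x": 0.198, "y": 0.153, "z": 0.08, "claw": 20},
  {"ax": 0, "ay": 0, "az": 51, "x": 0.198, "y": 0.153, "z": 0.08, "claw": 20},
  {"ax": 0, "ay": 0, "az": 51, "x": 0.198, "y": 0.153, "z": 0.08, "claw": 20},
  {"ax": 0, "ay": 0, "az": 51, "x": 0.198, "y": 0.153, "z": 0.08, "claw": 20},
  {"ax": 0, "ay": 0, "az": 51, "x": 0.198, "y": 0.153, "z": 0.08, "claw": 20},
  {"ax": 0, "ay": 0, "az": 51, "x": 0.198, "y": 0.153, "z": 0.08, "claw": 20},
  {"ax": 0, "ay": 0, "az": 51, "x": 0.198, "y": 0.153, "z": 0.08, "claw": 20},
])

```text
time_s: 10.15
tool_pos: [0.6003, 0.0179, 0.0935]
tool_rot: [-180.0, 0.1, 106.0]
force: [-0.0, 0.2, -2.2]
grip_width: 0.0381
```

```bash
python3 snap.py w6; python3 - <<'E'
from h import *
im=vision.read_camera('top'); cv2.imwrite('pics/top6.png',cv2.resize(im[130:260,200:440,::-1],None,fx=3,fy=3))
E
```

```text
10.15 [0.6003 0.0179 0.0935] [-1.7995e+02  7.0000e-02  1.0604e+02] [ 28.   23.1 -39.4  98.4  16.2  64.3  -0.2] 0.0381 [-0.   0.2 -2.2]
```

View pics/w6.png

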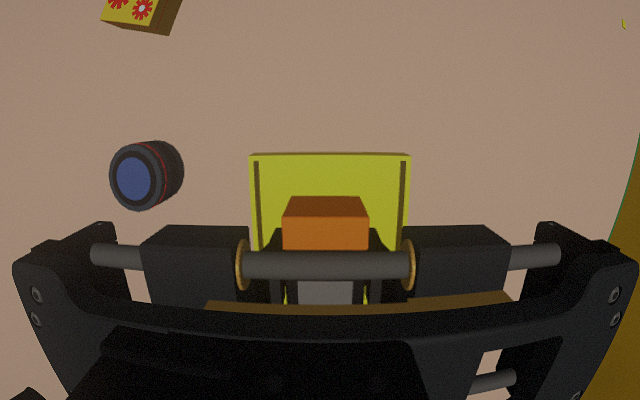

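View pics/top6.png

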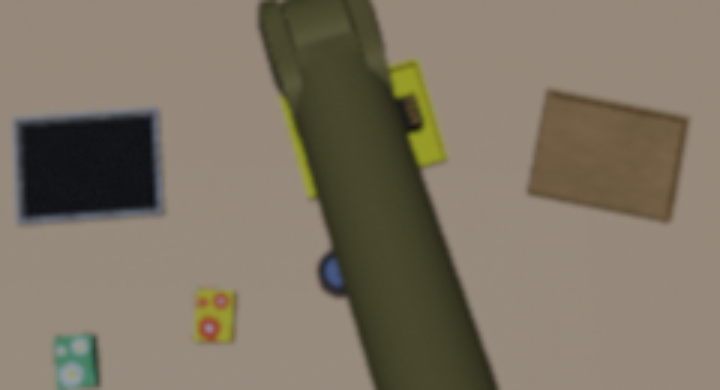

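Request:
step_arm([
  {"ax": 0, "ay": 0, "az": 0, "x": 0, "y": 0, "z": -0.04, "claw": 20},
  {"ax": 0, "ay": 0, "az": 0, "x": 0, "y": 0, "z": -0.065, "claw": 20},
  {"ax": 0, "ay": 0, "az": 0, "x": 0, "y": 0, "z": -0.072, "claw": 20},
  {"ax": 0, "ay": 0, "az": 0, "x": 0, "y": 0, "z": -0.0755, "claw": 20},
  {"ax": 0, "ay": 0, "az": 0, "x": 0, "y": 0, "z": -0.0765, "claw": 20},
  {"ax": 0, "ay": 0, "az": 0, "x": 0, "y": 0, "z": -0.0765, "claw": 20},
  {"ax": 0, "ay": 0, "az": 0, "x": 0, "y": 0, "z": -0.0765, "claw": 20},
])

```text
time_s: 10.95
tool_pos: [0.6022, 0.0196, 0.0184]
tool_rot: [179.9, 0.0, 106.2]
force: [0.2, -0.1, -2.2]
grip_width: 0.0379
```

Request:
step_arm([
  {"ax": 0, "ay": 0, "az": 0, "x": 0, "y": 0, "z": -0.0005, "claw": 60},
  {"ax": 0, "ay": 0, "az": 0, "x": 0, "y": 0, "z": -0.0005, "claw": 60},
  {"ax": 0, "ay": 0, "az": 0, "x": 0, "y": 0, "z": -0.0005, "claw": 60},
  {"ax": 0, "ay": 0, "az": 0, "x": 0, "y": 0, "z": -0.0005, "claw": 60},
  {"ax": 0, "ay": 0, "az": 0, "x": 0, "y": 0, "z": 0.03, "claw": 60},
  {"ax": 0, "ay": 0, "az": 0, "x": 0, "y": 0, "z": 0.08, "claw": 90},
  {"ax": 0, "ay": 0, "az": 0, "x": -0.156, "y": -0.01, "z": 0.08, "claw": 100},
  {"ax": 0, "ay": 0, "az": 0, "x": -0.156, "y": -0.01, "z": 0.08, "claw": 100},
  {"ax": 0, "ay": 0, "az": 0, "x": -0.156, "y": -0.01, "z": 0.08, "claw": 100},
  {"ax": 0, "ay": 0, "az": 0, "x": -0.156, "y": -0.01, "z": 0.08, "claw": 100},
  {"ax": 0, "ay": 0, "az": 0, "x": -0.156, "y": -0.01, "z": 0.08, "claw": 100},
  {"ax": 0, "ay": 0, "az": 0, "x": -0.156, "y": -0.01, "z": 0.08, "claw": 100},
])

```text
time_s: 12.15
tool_pos: [0.447, 0.0095, 0.098]
tool_rot: [179.8, 0.0, 106.2]
force: [-0.8, 0.0, -0.5]
grip_width: 0.0864
```

```bash
python3 snap.py w7
```

```text
12.15 [0.447  0.0095 0.098 ] [1.7984e+02 5.0000e-02 1.0621e+02] [ 38.9   2.1 -43.7 118.7   1.7  59.6  10.6] 0.0864 [-0.8  0.  -0.5]
```

View pics/w7.png

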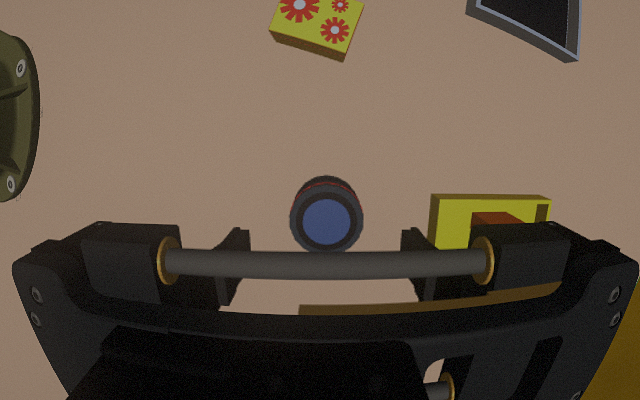

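```bash
python3 pt.py w7 .042 327,221; python3 pt.py w7 .036 360,-2 344,61 270,28
```

```text
327,221 [0.4482 0.0098]
360,-2 [0.4254 0.172 ]
344,61 [0.4279 0.1216]
270,28 [0.3709 0.1319]
```

Request:
step_arm([
  {"ax": 0, "ay": 0, "az": 0, "x": 0, "y": 0, "z": -0.04, "claw": 100},
  {"ax": 0, "ay": 0, "az": 0, "x": 0, "y": 0, "z": -0.07, "claw": 100},
  {"ax": 0, "ay": 0, "az": 0, "x": 0, "y": 0, "z": -0.084, "claw": 100},
  {"ax": 0, "ay": 0, "az": 0, "x": 0, "y": 0, "z": -0.084, "claw": 30},
  {"ax": 0, "ay": 0, "az": 0, "x": 0, "y": 0, "z": -0.084, "claw": 30},
  {"ax": 0, "ay": 0, "az": 0, "x": 0, "y": 0, "z": -0.084, "claw": 30},
  {"ax": 0, "ay": 0, "az": 0, "x": 0, "y": 0, "z": -0.084, "claw": 30},
  {"ax": 0, "ay": 0, "az": 0, "x": 0, "y": 0, "z": -0.084, "claw": 30},
  {"ax": 0, "ay": 0, "az": 0, "x": 0, "y": 0, "z": -0.084, "claw": 30},
  {"ax": 0, "ay": 0, "az": 0, "x": 0, "y": 0, "z": -0.084, "claw": 30},
  {"ax": 0, "ay": 0, "az": 0, "x": 0, "y": 0, "z": -0.084, "claw": 30},
], squeeze=25)

```text
time_s: 13.3
tool_pos: [0.4463, 0.0094, 0.0141]
tool_rot: [179.9, 0.1, 106.2]
force: [0.6, -0.4, 5.7]
grip_width: 0.0533
```

Request:
step_arm([
  {"ax": 0, "ay": 0, "az": 0, "x": 0, "y": 0, "z": 0.02, "claw": 30},
  {"ax": 0, "ay": 0, "az": 0, "x": 0, "y": 0, "z": 0.06, "claw": 30},
  {"ax": 0, "ay": 0, "az": -12, "x": 0.01, "y": 0.03, "z": 0.08, "claw": 30},
  {"ax": 0, "ay": 0, "az": -12, "x": 0.122, "y": 0.285, "z": 0.08, "claw": 30},
  {"ax": 0, "ay": 0, "az": -12, "x": 0.122, "y": 0.285, "z": 0.08, "claw": 30},
  {"ax": 0, "ay": 0, "az": -12, "x": 0.122, "y": 0.285, "z": 0.08, "claw": 30},
  {"ax": 0, "ay": 0, "az": -12, "x": 0.122, "y": 0.285, "z": 0.08, "claw": 30},
  {"ax": 0, "ay": 0, "az": -12, "x": 0.122, "y": 0.285, "z": 0.08, "claw": 30},
  {"ax": 0, "ay": 0, "az": -12, "x": 0.122, "y": 0.285, "z": 0.08, "claw": 30},
  {"ax": 0, "ay": 0, "az": -12, "x": 0.122, "y": 0.285, "z": 0.08, "claw": 30},
  {"ax": 0, "ay": 0, "az": -12, "x": 0.122, "y": 0.285, "z": 0.08, "claw": 30},
  {"ax": 0, "ay": 0, "az": -12, "x": 0.122, "y": 0.285, "z": 0.08, "claw": 30},
])

```text
time_s: 14.5
tool_pos: [0.5668, 0.2925, 0.0923]
tool_rot: [-179.9, 0.1, 94.1]
force: [-0.3, -0.4, -1.5]
grip_width: 0.0538
```

```bash
python3 snap.py w8
```

```text
14.5 [0.5668 0.2925 0.0923] [-1.7993e+02  1.2000e-01  9.4140e+01] [  5.8  30.1 -46.6  92.6  23.3  67.5 -41.9] 0.0538 [-0.3 -0.4 -1.5]
```

View pics/w8.png

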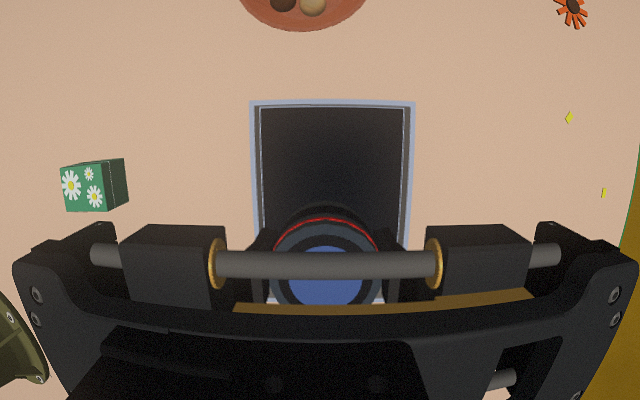

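```bash
python3 pt.py w8 .022 249,101 415,101; python3 pt.py w8 .036 60,164 106,162 107,211 65,212
python3 -c "
import numpy as np
c=np.array([.5685,.295]);t=np.radians(4.2);R=np.array([[np.cos(t),-np.sin(t)],[np.sin(t),np.cos(t)]])
print(c+R@[-.061,.0825],c+R@[.061,.0825])"
```

```text
249,101 [0.5047 0.3744]
415,101 [0.6259 0.3838]
60,164 [0.3205 0.3242]
106,162 [0.3828 0.3269]
107,211 [0.3792 0.2844]
65,212 [0.3202 0.2783]
[0.50162167 0.37281091] [0.62329403 0.38174597]
```

Request:
step_arm([
  {"ax": 0, "ay": 0, "az": 0, "x": 0.002, "y": 0.001, "z": -0.04, "claw": 30},
  {"ax": 0, "ay": 0, "az": 0, "x": 0.002, "y": 0.001, "z": -0.065, "claw": 30},
  {"ax": 0, "ay": 0, "az": 0, "x": 0.002, "y": 0.001, "z": -0.072, "claw": 30},
  {"ax": 0, "ay": 0, "az": 0, "x": 0.002, "y": 0.001, "z": -0.0755, "claw": 30},
  {"ax": 0, "ay": 0, "az": 0, "x": 0.002, "y": 0.001, "z": -0.0765, "claw": 30},
  {"ax": 0, "ay": 0, "az": 0, "x": 0.002, "y": 0.001, "z": -0.0765, "claw": 30},
  {"ax": 0, "ay": 0, "az": 0, "x": 0.002, "y": 0.001, "z": -0.0765, "claw": 30},
])

```text
time_s: 15.25
tool_pos: [0.57, 0.295, 0.0181]
tool_rot: [179.9, 0.0, 94.2]
force: [-2.9, -3.1, 6.9]
grip_width: 0.0533
```

Request:
step_arm([
  {"ax": 0, "ay": 0, "az": 0, "x": 0, "y": 0, "z": 0, "claw": 72},
  {"ax": 0, "ay": 0, "az": 0, "x": 0, "y": 0, "z": 0, "claw": 72},
  {"ax": 0, "ay": 0, "az": 0, "x": 0, "y": 0, "z": 0, "claw": 72},
  {"ax": 0, "ay": 0, "az": 0, "x": 0, "y": 0, "z": 0.03, "claw": 72},
  {"ax": 0, "ay": 0, "az": 0, "x": 0, "y": 0, "z": 0.075, "claw": 80},
  {"ax": 0, "ay": 0, "az": 88, "x": -0.22, "y": 0.006, "z": 0.085, "claw": 100},
  {"ax": 0, "ay": 0, "az": 88, "x": -0.22, "y": 0.006, "z": 0.085, "claw": 100},
  {"ax": 0, "ay": 0, "az": 88, "x": -0.22, "y": 0.006, "z": 0.085, "claw": 100},
  {"ax": 0, "ay": 0, "az": 88, "x": -0.22, "y": 0.006, "z": 0.085, "claw": 100},
  {"ax": 0, "ay": 0, "az": 88, "x": -0.22, "y": 0.006, "z": 0.085, "claw": 100},
  {"ax": 0, "ay": 0, "az": 88, "x": -0.22, "y": 0.006, "z": 0.085, "claw": 100},
  {"ax": 0, "ay": 0, "az": 88, "x": -0.22, "y": 0.006, "z": 0.085, "claw": 100},
])

```text
time_s: 16.45
tool_pos: [0.3487, 0.3016, 0.1017]
tool_rot: [180.0, 0.2, 154.8]
force: [-0.0, 0.3, -0.1]
grip_width: 0.0874
```

Request:
step_arm([
  {"ax": 0, "ay": 0, "az": 29, "x": 0, "y": 0, "z": 0, "claw": 100},
  {"ax": 0, "ay": 0, "az": 29, "x": 0, "y": 0, "z": 0, "claw": 100},
  {"ax": 0, "ay": 0, "az": 29, "x": 0, "y": 0, "z": 0, "claw": 100},
  {"ax": 0, "ay": 0, "az": 29, "x": 0, "y": 0, "z": 0, "claw": 100},
  {"ax": 0, "ay": 0, "az": 29, "x": 0, "y": 0, "z": 0, "claw": 100},
])

```text
time_s: 16.95
tool_pos: [0.3491, 0.3018, 0.1016]
tool_rot: [180.0, 0.0, -176.6]
force: [0.4, -0.2, 0.8]
grip_width: 0.0869
```

```bash
python3 snap.py w9
```

```text
16.95 [0.3491 0.3018 0.1016] [ 1.7997e+02  2.0000e-02 -1.7660e+02] [ 26.9  11.2 -75.  116.   12.3  61.6  39.7] 0.0869 [ 0.4 -0.2  0.8]
```

View pics/w9.png

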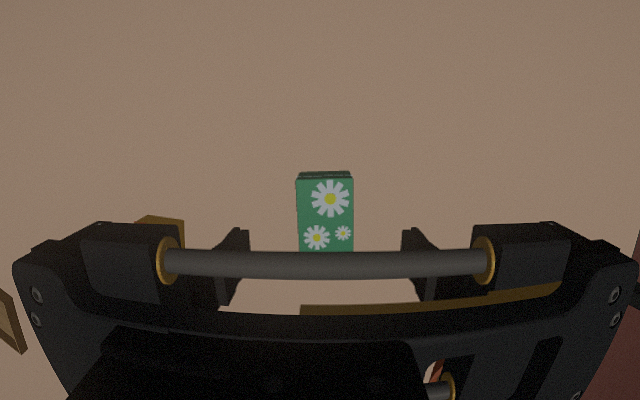

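Request:
step_arm([
  {"ax": 0, "ay": 0, "az": -1, "x": 0, "y": 0, "z": -0.03, "claw": 100},
  {"ax": 0, "ay": 0, "az": -1, "x": 0, "y": 0, "z": -0.045, "claw": 100},
])

```text
time_s: 17.2
tool_pos: [0.349, 0.3009, 0.0553]
tool_rot: [-180.0, -0.0, -177.8]
force: [-0.1, 0.0, -0.5]
grip_width: 0.087
```

```bash
python3 -c "
from cell import status
o=status.get_obs();print(o['tool_pos'],o['tool_rot'],o['qpos'].round(1))"
```

```text
[0.34897934 0.30092005 0.05527246] [-1.79963856e+02 -2.49627414e-02 -1.77767863e+02] [ 20.5  16.7 -70.  118.5  18.7  57.1  33.1]
```

Request:
step_arm([
  {"ax": 0, "ay": 0, "az": 0, "x": 0.001, "y": 0, "z": -0.03, "claw": 100},
  {"ax": 0, "ay": 0, "az": 0, "x": 0.001, "y": 0, "z": -0.042, "claw": 100},
  {"ax": 0, "ay": 0, "az": 0, "x": 0.001, "y": 0, "z": -0.042, "claw": 20},
  {"ax": 0, "ay": 0, "az": 0, "x": 0.001, "y": 0, "z": -0.042, "claw": 20},
  {"ax": 0, "ay": 0, "az": 0, "x": 0.001, "y": 0, "z": -0.042, "claw": 20},
  {"ax": 0, "ay": 0, "az": 0, "x": 0.001, "y": 0, "z": -0.042, "claw": 20},
  {"ax": 0, "ay": 0, "az": 0, "x": 0.001, "y": 0, "z": -0.042, "claw": 20},
  {"ax": 0, "ay": 0, "az": 0, "x": 0.001, "y": 0, "z": -0.042, "claw": 20},
  {"ax": 0, "ay": 0, "az": 0, "x": 0.001, "y": 0, "z": -0.042, "claw": 20},
  {"ax": 0, "ay": 0, "az": 0, "x": 0.001, "y": 0, "z": -0.042, "claw": 20},
  {"ax": 0, "ay": 0, "az": 0, "x": 0.001, "y": 0, "z": -0.042, "claw": 20},
], squeeze=25)

```text
time_s: 18.3
tool_pos: [0.3504, 0.3015, 0.0149]
tool_rot: [-180.0, 0.0, -177.6]
force: [0.6, -1.2, 3.9]
grip_width: 0.042
```

Request:
step_arm([
  {"ax": 0, "ay": 0, "az": 0, "x": 0, "y": 0, "z": 0.02, "claw": 20},
  {"ax": 0, "ay": 0, "az": 0, "x": 0, "y": 0, "z": 0.06, "claw": 20},
  {"ax": 0, "ay": 0, "az": -10, "x": 0.02, "y": -0.02, "z": 0.09, "claw": 20},
  {"ax": 0, "ay": 0, "az": -70, "x": 0.15, "y": -0.28, "z": 0.1, "claw": 20},
  {"ax": 0, "ay": 0, "az": -70, "x": 0.15, "y": -0.28, "z": 0.1, "claw": 20},
  {"ax": 0, "ay": 0, "az": -70, "x": 0.15, "y": -0.28, "z": 0.1, "claw": 20},
  {"ax": 0, "ay": 0, "az": -70, "x": 0.15, "y": -0.28, "z": 0.1, "claw": 20},
  {"ax": 0, "ay": 0, "az": -70, "x": 0.15, "y": -0.28, "z": 0.1, "claw": 20},
  {"ax": 0, "ay": 0, "az": -70, "x": 0.15, "y": -0.28, "z": 0.1, "claw": 20},
  {"ax": 0, "ay": 0, "az": -70, "x": 0.15, "y": -0.28, "z": 0.1, "claw": 20},
])

```text
time_s: 19.3
tool_pos: [0.5021, 0.0145, 0.1141]
tool_rot: [180.0, 0.1, 112.7]
force: [-0.7, 0.3, 0.6]
grip_width: 0.0422
```

Request:
step_arm([
  {"ax": 0, "ay": 0, "az": -34, "x": 0.072, "y": -0.349, "z": -0.01, "claw": 20},
  {"ax": 0, "ay": 0, "az": -34, "x": 0.072, "y": -0.349, "z": -0.01, "claw": 20},
  {"ax": 0, "ay": 0, "az": -34, "x": 0.072, "y": -0.349, "z": -0.01, "claw": 20},
  {"ax": 0, "ay": 0, "az": -34, "x": 0.072, "y": -0.349, "z": -0.01, "claw": 20},
  {"ax": 0, "ay": 0, "az": -34, "x": 0.072, "y": -0.349, "z": -0.01, "claw": 20},
  {"ax": 0, "ay": 0, "az": -34, "x": 0.072, "y": -0.349, "z": -0.01, "claw": 20},
  {"ax": 0, "ay": 0, "az": -34, "x": 0.072, "y": -0.349, "z": -0.01, "claw": 20},
  {"ax": 0, "ay": 0, "az": -34, "x": 0.072, "y": -0.349, "z": -0.01, "claw": 20},
  {"ax": 0, "ay": 0, "az": -34, "x": 0.072, "y": -0.349, "z": -0.01, "claw": 20},
  {"ax": 0, "ay": 0, "az": -34, "x": 0.072, "y": -0.349, "z": -0.01, "claw": 20},
])

```text
time_s: 20.3
tool_pos: [0.5721, -0.3254, 0.1039]
tool_rot: [-179.9, -0.1, 79.7]
force: [0.3, 0.7, -0.2]
grip_width: 0.0422
```

```bash
python3 snap.py w10
```

```text
20.3 [ 0.5721 -0.3254  0.1039] [-1.7994e+02 -1.1000e-01  7.9710e+01] [ 54.9  28.8 -36.5  89.2  17.9  68.1   4.7] 0.0422 [ 0.3  0.7 -0.2]
```

View pics/w10.png

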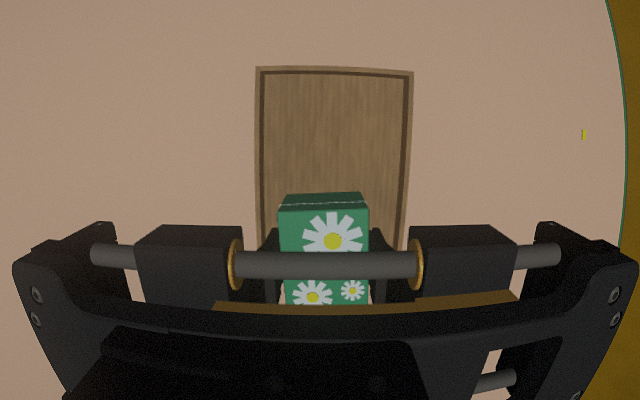

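```bash
python3 pt.py w10 .022 256,67 413,72
python3 -c "
import numpy as np
c=np.array([.582,-.297]);t=np.radians(-11.7);R=np.array([[np.cos(t),-np.sin(t)],[np.sin(t),np.cos(t)]])
print(c+R@[-.061,.0825],c+R@[.061,.0825])"
```

```text
256,67 [ 0.5397 -0.2038]
413,72 [ 0.6581 -0.2283]
[ 0.53899736 -0.20384409] [ 0.65846254 -0.22858414]
```

Request:
step_arm([
  {"ax": 0, "ay": 0, "az": 0, "x": 0, "y": 0, "z": 0, "claw": 20},
  {"ax": 0, "ay": 0, "az": 0, "x": 0, "y": 0, "z": 0, "claw": 20},
])

```text
time_s: 20.55
tool_pos: [0.5725, -0.326, 0.105]
tool_rot: [180.0, 0.0, 79.8]
force: [-0.2, 0.8, -1.4]
grip_width: 0.0424
```

Request:
step_arm([
  {"ax": 0, "ay": 0, "az": -1.5, "x": 0.002, "y": -0.008, "z": -0.03, "claw": 20},
  {"ax": 0, "ay": 0, "az": -1.5, "x": 0.002, "y": -0.008, "z": -0.06, "claw": 20},
  {"ax": 0, "ay": 0, "az": -1.5, "x": 0.002, "y": -0.008, "z": -0.078, "claw": 20},
  {"ax": 0, "ay": 0, "az": -1.5, "x": 0.002, "y": -0.008, "z": -0.0835, "claw": 20},
  {"ax": 0, "ay": 0, "az": -1.5, "x": 0.002, "y": -0.008, "z": -0.085, "claw": 20},
  {"ax": 0, "ay": 0, "az": -1.5, "x": 0.002, "y": -0.008, "z": -0.085, "claw": 20},
  {"ax": 0, "ay": 0, "az": -1.5, "x": 0.002, "y": -0.008, "z": -0.085, "claw": 20},
])

```text
time_s: 21.25
tool_pos: [0.5752, -0.3358, 0.0209]
tool_rot: [179.9, 0.0, 78.1]
force: [-0.7, -0.5, -1.4]
grip_width: 0.0422
```

Request:
step_arm([
  {"ax": 0, "ay": 0, "az": 0, "x": 0, "y": 0, "z": -0.0015, "claw": 20},
  {"ax": 0, "ay": 0, "az": 0, "x": 0, "y": 0, "z": -0.0015, "claw": 62},
  {"ax": 0, "ay": 0, "az": 0, "x": 0, "y": 0, "z": -0.0015, "claw": 62},
  {"ax": 0, "ay": 0, "az": 0, "x": 0, "y": 0, "z": -0.0015, "claw": 62},
  {"ax": 0, "ay": 0, "az": 0, "x": 0, "y": 0, "z": -0.0015, "claw": 62},
  {"ax": 0, "ay": 0, "az": 0, "x": 0, "y": 0, "z": 0.03, "claw": 62},
  {"ax": 0, "ay": 0, "az": 0, "x": 0, "y": 0, "z": 0.08, "claw": 80},
  {"ax": 0, "ay": 0, "az": 0, "x": -0.01, "y": 0.05, "z": 0.08, "claw": 80},
])

```text
time_s: 22.05
tool_pos: [0.5685, -0.296, 0.1067]
tool_rot: [179.2, 0.4, 77.5]
force: [1.4, -0.1, 1.9]
grip_width: 0.0633
```

Request:
step_arm([
  {"ax": 0, "ay": 0, "az": 60, "x": -0.06, "y": 0.28, "z": 0, "claw": 100},
  {"ax": 0, "ay": 0, "az": 60, "x": -0.06, "y": 0.28, "z": 0, "claw": 100},
  {"ax": 0, "ay": 0, "az": 60, "x": -0.06, "y": 0.28, "z": 0, "claw": 100},
  {"ax": 0, "ay": 0, "az": 60, "x": -0.06, "y": 0.28, "z": 0, "claw": 100},
  {"ax": 0, "ay": 0, "az": 60, "x": -0.06, "y": 0.28, "z": 0, "claw": 100},
  {"ax": 0, "ay": 0, "az": 60, "x": -0.06, "y": 0.28, "z": 0, "claw": 100},
  {"ax": 0, "ay": 0, "az": 60, "x": -0.06, "y": 0.28, "z": 0, "claw": 100},
])

```text
time_s: 22.75
tool_pos: [0.503, 0.0001, 0.1001]
tool_rot: [180.0, -0.0, 139.0]
force: [0.5, -1.1, 0.4]
grip_width: 0.0866
```

Request:
step_arm([
  {"ax": 0, "ay": 0, "az": 41, "x": -0.1, "y": 0.148, "z": 0, "claw": 100},
  {"ax": 0, "ay": 0, "az": 41, "x": -0.1, "y": 0.148, "z": 0, "claw": 100},
  {"ax": 0, "ay": 0, "az": 41, "x": -0.1, "y": 0.148, "z": 0, "claw": 100},
  {"ax": 0, "ay": 0, "az": 41, "x": -0.1, "y": 0.148, "z": 0, "claw": 100},
  {"ax": 0, "ay": 0, "az": 41, "x": -0.1, "y": 0.148, "z": 0, "claw": 100},
  {"ax": 0, "ay": 0, "az": 41, "x": -0.1, "y": 0.148, "z": 0, "claw": 100},
])

```text
time_s: 23.35
tool_pos: [0.4041, 0.1419, 0.0997]
tool_rot: [-179.9, 0.1, 179.3]
force: [0.1, -0.2, 0.6]
grip_width: 0.0873
```

```bash
python3 snap.py w11
```

```text
23.35 [0.4041 0.1419 0.0997] [-1.7989e+02  7.0000e-02  1.7926e+02] [ 51.3  -0.5 -72.6 120.2  -0.4  59.9  68.2] 0.0873 [ 0.1 -0.2  0.6]
```

View pics/w11.png

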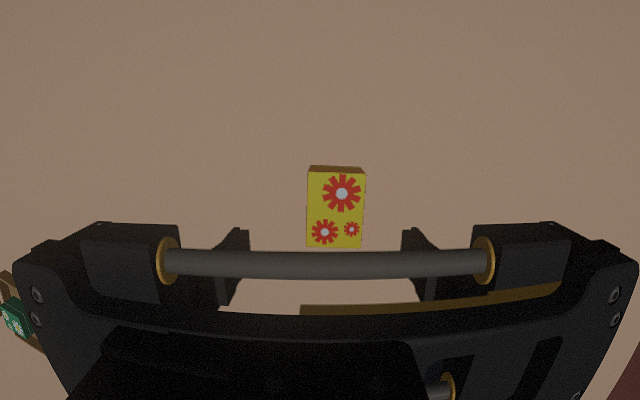

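```bash
python3 pt.py w11 .036 307,173 366,174 361,248 306,247; python3 -c "
from cell import status
o=status.get_obs();print(o['tool_pos'],o['tool_rot'],o['qpos'].round(1))"
```

```text
307,173 [0.3709 0.1302]
366,174 [0.3721 0.1724]
361,248 [0.4293 0.1699]
306,247 [0.4279 0.1278]
[0.40448771 0.14138308 0.09973417] [-1.79938656e+02  5.49655211e-02  1.79005762e+02] [ 51.3  -0.5 -72.5 120.2  -0.4  59.9  68. ]
```

Request:
step_arm([
  {"ax": 0, "ay": 0, "az": -1.5, "x": -0.001, "y": 0.0085, "z": -0.02, "claw": 100},
  {"ax": 0, "ay": 0, "az": -1.5, "x": -0.001, "y": 0.0085, "z": -0.045, "claw": 100},
  {"ax": 0, "ay": 0, "az": -1.5, "x": -0.001, "y": 0.0085, "z": -0.045, "claw": 100},
])

```text
time_s: 23.7
tool_pos: [0.4011, 0.1494, 0.0521]
tool_rot: [179.9, -0.4, 177.5]
force: [0.5, -0.0, 0.1]
grip_width: 0.0871
```

```bash
python3 -c "
from cell import status
o=status.get_obs();print(o['tool_pos'],o['tool_rot'],o['qpos'].round(1))"
```

```text
[0.40106598 0.14940113 0.05213962] [179.88431559  -0.39938781 177.47035286] [ 45.7  10.2 -72.  122.5  11.5  55.1  54.7]
```

Request:
step_arm([
  {"ax": 0, "ay": 0, "az": 0, "x": 0, "y": 0, "z": -0.03, "claw": 100},
  {"ax": 0, "ay": 0, "az": 0, "x": 0, "y": 0, "z": -0.04, "claw": 100},
  {"ax": 0, "ay": 0, "az": 0, "x": 0, "y": 0, "z": -0.04, "claw": 20},
  {"ax": 0, "ay": 0, "az": 0, "x": 0, "y": 0, "z": -0.04, "claw": 20},
  {"ax": 0, "ay": 0, "az": 0, "x": 0, "y": 0, "z": -0.04, "claw": 20},
  {"ax": 0, "ay": 0, "az": 0, "x": 0, "y": 0, "z": -0.04, "claw": 20},
  {"ax": 0, "ay": 0, "az": 0, "x": 0, "y": 0, "z": -0.04, "claw": 20},
  {"ax": 0, "ay": 0, "az": 0, "x": 0, "y": 0, "z": -0.04, "claw": 20},
  {"ax": 0, "ay": 0, "az": 0, "x": 0, "y": 0, "z": -0.04, "claw": 20},
  {"ax": 0, "ay": 0, "az": 0, "x": 0, "y": 0, "z": -0.04, "claw": 20},
  {"ax": 0, "ay": 0, "az": 0, "x": 0, "y": 0, "z": -0.04, "claw": 20},
], squeeze=25)

```text
time_s: 24.8
tool_pos: [0.4035, 0.1499, 0.0148]
tool_rot: [-180.0, 0.0, 177.6]
force: [-0.1, -0.9, 4.6]
grip_width: 0.0419
```

Request:
step_arm([
  {"ax": 0, "ay": 0, "az": 0, "x": 0, "y": 0, "z": 0.02, "claw": 20},
  {"ax": 0, "ay": 0, "az": 0, "x": 0, "y": 0, "z": 0.06, "claw": 20},
  {"ax": 0, "ay": 0, "az": -10, "x": 0.02, "y": -0.02, "z": 0.09, "claw": 20},
  {"ax": 0, "ay": 0, "az": -60, "x": 0.09, "y": -0.16, "z": 0.1, "claw": 20},
  {"ax": 0, "ay": 0, "az": -60, "x": 0.09, "y": -0.16, "z": 0.1, "claw": 20},
  {"ax": 0, "ay": 0, "az": -60, "x": 0.09, "y": -0.16, "z": 0.1, "claw": 20},
  {"ax": 0, "ay": 0, "az": -60, "x": 0.09, "y": -0.16, "z": 0.1, "claw": 20},
  {"ax": 0, "ay": 0, "az": -60, "x": 0.09, "y": -0.16, "z": 0.1, "claw": 20},
  {"ax": 0, "ay": 0, "az": -60, "x": 0.09, "y": -0.16, "z": 0.1, "claw": 20},
])

```text
time_s: 25.7
tool_pos: [0.4932, -0.0102, 0.114]
tool_rot: [-180.0, -0.1, 117.2]
force: [-0.6, 0.0, -1.3]
grip_width: 0.042
```

Request:
step_arm([
  {"ax": 0, "ay": 0, "az": -39, "x": 0.096, "y": -0.253, "z": -0.01, "claw": 20},
  {"ax": 0, "ay": 0, "az": -39, "x": 0.096, "y": -0.253, "z": -0.01, "claw": 20},
  {"ax": 0, "ay": 0, "az": -39, "x": 0.096, "y": -0.253, "z": -0.01, "claw": 20},
  {"ax": 0, "ay": 0, "az": -39, "x": 0.096, "y": -0.253, "z": -0.01, "claw": 20},
  {"ax": 0, "ay": 0, "az": -39, "x": 0.096, "y": -0.253, "z": -0.01, "claw": 20},
  {"ax": 0, "ay": 0, "az": -39, "x": 0.096, "y": -0.253, "z": -0.01, "claw": 20},
  {"ax": 0, "ay": 0, "az": -39, "x": 0.096, "y": -0.253, "z": -0.01, "claw": 20},
  {"ax": 0, "ay": 0, "az": -39, "x": 0.096, "y": -0.253, "z": -0.01, "claw": 20},
  {"ax": 0, "ay": 0, "az": -39, "x": 0.096, "y": -0.253, "z": -0.01, "claw": 20},
  {"ax": 0, "ay": 0, "az": -39, "x": 0.096, "y": -0.253, "z": -0.01, "claw": 20},
])

```text
time_s: 26.7
tool_pos: [0.5894, -0.2611, 0.1048]
tool_rot: [-180.0, -0.0, 78.8]
force: [0.1, 0.8, -0.6]
grip_width: 0.0419
```

```bash
python3 snap.py w12; python3 - <<'E'
from h import *
im=vision.read_camera('side'); cv2.imwrite('pics/side12.png',cv2.resize(im[80:320,180:440,::-1],None,fx=2.4,fy=2.4,interpolation=cv2.INTER_CUBIC))
E
```

```text
26.7 [ 0.5894 -0.2611  0.1048] [-1.800e+02 -1.000e-02  7.877e+01] [ 53.   28.3 -41.2  91.2  19.7  68.   -3.4] 0.0419 [ 0.1  0.8 -0.6]
```

View pics/w12.png

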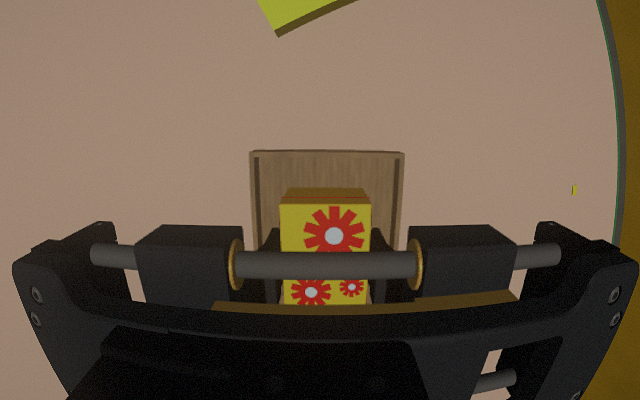

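View pics/side12.png

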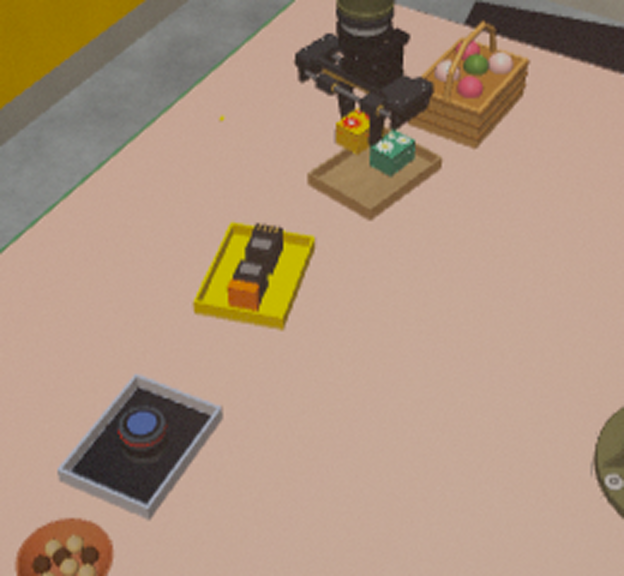

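The side view shows the green box standing in the carton, both batteries flat in the yellow tray and the lens upright in the aluminium tray. The wrist view has the yellow box (column 325) centred over the carton (columns 250–403).

Request:
step_arm([
  {"ax": 0, "ay": 0, "az": 0, "x": 0, "y": -0.001, "z": -0.03, "claw": 20},
  {"ax": 0, "ay": 0, "az": 0, "x": 0, "y": -0.001, "z": -0.06, "claw": 20},
  {"ax": 0, "ay": 0, "az": 0, "x": 0, "y": -0.001, "z": -0.078, "claw": 20},
  {"ax": 0, "ay": 0, "az": 0, "x": 0, "y": -0.001, "z": -0.084, "claw": 20},
  {"ax": 0, "ay": 0, "az": 0, "x": 0, "y": -0.001, "z": -0.0855, "claw": 20},
  {"ax": 0, "ay": 0, "az": 0, "x": 0, "y": -0.001, "z": -0.086, "claw": 20},
  {"ax": 0, "ay": 0, "az": 0, "x": 0, "y": -0.001, "z": -0.086, "claw": 20},
])

```text
time_s: 27.5
tool_pos: [0.5902, -0.2641, 0.0196]
tool_rot: [179.9, 0.0, 78.6]
force: [-0.6, -0.7, -1.1]
grip_width: 0.0416
```

Request:
step_arm([
  {"ax": 0, "ay": 0, "az": 0, "x": 0, "y": 0, "z": -0.001, "claw": 20},
  {"ax": 0, "ay": 0, "az": 0, "x": 0, "y": 0, "z": -0.001, "claw": 62},
  {"ax": 0, "ay": 0, "az": 0, "x": 0, "y": 0, "z": -0.001, "claw": 62},
  {"ax": 0, "ay": 0, "az": 0, "x": 0, "y": 0, "z": -0.001, "claw": 62},
  {"ax": 0, "ay": 0, "az": 0, "x": 0, "y": 0, "z": -0.001, "claw": 62},
  {"ax": 0, "ay": 0, "az": 0, "x": 0, "y": 0, "z": 0.03, "claw": 62},
  {"ax": 0, "ay": 0, "az": 0, "x": 0, "y": 0, "z": 0.08, "claw": 80},
  {"ax": 0, "ay": 0, "az": 0, "x": -0.05, "y": 0, "z": 0.12, "claw": 80},
  {"ax": 0, "ay": 0, "az": 0, "x": -0.12, "y": -0.02, "z": 0.18, "claw": 80},
  {"ax": 0, "ay": 0, "az": 0, "x": -0.12, "y": -0.02, "z": 0.22, "claw": 80},
  {"ax": 0, "ay": 0, "az": 0, "x": -0.12, "y": -0.02, "z": 0.22, "claw": 80},
  {"ax": 0, "ay": 0, "az": 0, "x": -0.12, "y": -0.02, "z": 0.22, "claw": 80},
])

```text
time_s: 28.7
tool_pos: [0.4694, -0.2868, 0.2439]
tool_rot: [179.6, 0.4, 78.4]
force: [1.0, -0.4, 0.4]
grip_width: 0.0696
```

Request:
step_arm([
  {"ax": 0, "ay": 0, "az": -70, "x": 0, "y": 0, "z": 0, "claw": 80},
  {"ax": 0, "ay": 0, "az": -70, "x": 0, "y": 0, "z": 0, "claw": 80},
  {"ax": 0, "ay": 0, "az": -70, "x": 0, "y": 0, "z": 0, "claw": 80},
  {"ax": 0, "ay": 0, "az": -70, "x": 0, "y": 0, "z": 0, "claw": 80},
  {"ax": 0, "ay": 0, "az": -70, "x": 0, "y": 0, "z": 0, "claw": 80},
  {"ax": 0, "ay": 0, "az": -70, "x": 0, "y": 0, "z": 0, "claw": 80},
  {"ax": 0, "ay": 0, "az": -70, "x": 0, "y": 0, "z": 0, "claw": 80},
  {"ax": 0, "ay": 0, "az": -70, "x": 0, "y": 0, "z": 0, "claw": 80},
  {"ax": 0, "ay": 0, "az": -70, "x": 0, "y": 0, "z": 0, "claw": 80},
  {"ax": 0, "ay": 0, "az": -70, "x": 0, "y": 0, "z": 0, "claw": 80},
])

```text
time_s: 29.7
tool_pos: [0.4694, -0.2835, 0.238]
tool_rot: [-180.0, 0.0, 8.8]
force: [-0.0, 0.3, -0.2]
grip_width: 0.0693
```

```bash
python3 snap.py w13; python3 - <<'E'
from h import *
im=vision.read_camera('side'); cv2.imwrite('pics/side13.png',cv2.resize(im[80:320,180:440,::-1],None,fx=2.4,fy=2.4,interpolation=cv2.INTER_CUBIC))
im=vision.read_camera('top'); cv2.imwrite('pics/top13.png',cv2.resize(im[130:270,140:520,::-1],None,fx=2.1,fy=2.1,interpolation=cv2.INTER_CUBIC))
E
```

```text
29.7 [ 0.4694 -0.2835  0.238 ] [-1.7996e+02  3.0000e-02  8.8200e+00] [ 63.3   8.6 -38.3  96.    5.4  77.4 -57.1] 0.0693 [-0.   0.3 -0.2]
```

View pics/w13.png

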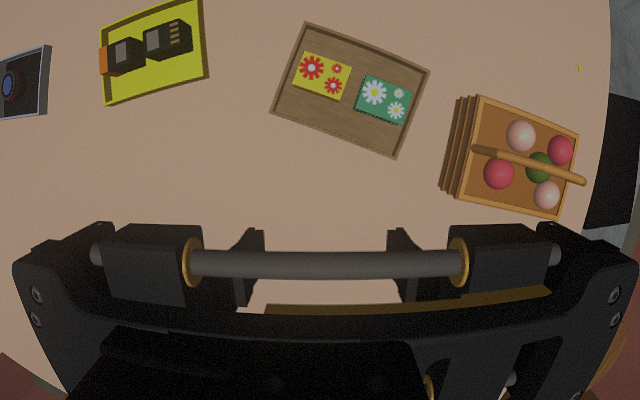

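View pics/side13.png

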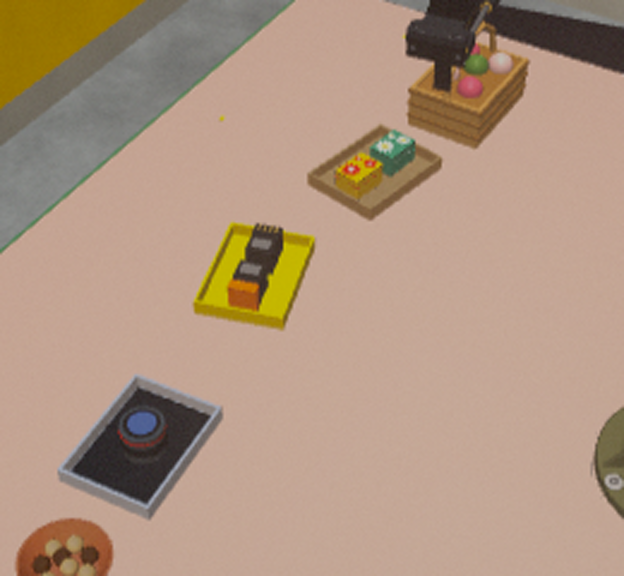

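View pics/top13.png

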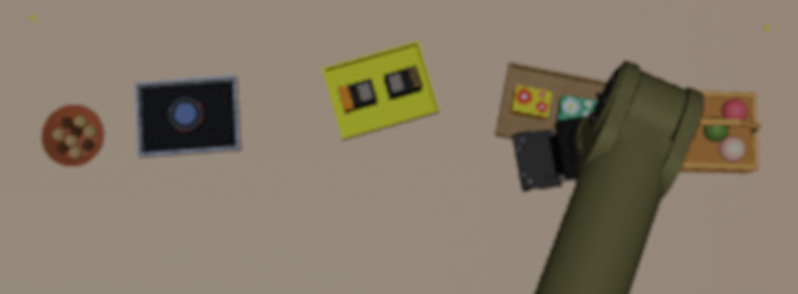

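```bash
python3 - <<'E'
from h import *
import pickle
o=pickle.load(open('pics/w13.pkl','rb'))
def chk(n,uv,z,c,t,cam='wrist'):
    q=onplane(cam,uv,z,o)[0,:2]; t=np.radians(t); R=np.array([[np.cos(t),-np.sin(t)],[np.sin(t),np.cos(t)]])
    print(n,((q-c)@R*1000).round(0))
chk('yellow',(322,75),.04,[.582,-.297],-11.7); chk('green',(383,99),.04,[.582,-.297],-11.7)
f=lambda u,v:(140+u/2.1,130+v/2.1)
chk('capped',f(357,95),.044,[.612,-.017],16.5,'top'); chk('bare',f(403,82),.044,[.612,-.017],16.5,'top'); chk('lens',f(185,114),.046,[.570,.296],4.3,'top')
print(status.get_obs()['joint_velocities'].round(1))
from cell import workorder
print(workorder.sign_off())
E
```

```text
yellow [ 0. 37.]
green [ -0. -37.]
capped [-3. 39.]
bare [ -4. -38.]
lens [-2. -3.]
[ 0.3 -0.1 -0.1 -0.1 -0.  -0.  -0.5]
the job is handed in; nothing more can be done
None
```

I cleared the set and handed the job in at about 30 s, well under the 128 s limit. Both gift boxes are in the cardboard tray, both batteries in the yellow tray and the lens in the aluminium tray. Each thing was gripped, lifted, lowered to the tray floor and released there.

The last pictures gave these positions in each tray's own frame (x, y in mm), against limits of 45 and 66 mm:

| Thing | x | y |
|---|---|---|
| yellow box | 0 | 37 |
| green box | 0 | -37 |
| capped battery | -3 | 39 |
| bare battery | -4 | -38 |
| lens | -2 | -3 |

- **Standing:** in those pictures everything is upright and flat on its tray floor, with nothing stacked or touching a rim. I judged this by eye, not from measured heights or tilts.
- **Bystanders:** I saw no change in the basket or the dish.
- **Arm:** it was clear of everything, open and at rest at hand-in.
- **Failed checks:** none. The first move call was refused as invalid because its rows lacked some fields, and it moved nothing. My two sightings of each tray agreed to about 3 mm, and the sign-off reported no verdict.

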